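# Fit the sample holder behind the tub's lip and hold it home

### The arm

A 6-joint arm with a two-finger parallel gripper is mounted at the origin on the work surface. World frame = base frame: x ahead of the robot, y to its left, z up, the work surface at z = 0. Lengths are in m, angles in degrees, forces in N, time in s.
With the tool pointing down it reaches from about 0.3 to 0.75 m from the base axis. Payload 8.5 kg.
Tool frame: the origin (TCP) lies midway between the tips of the shut fingers; the grasp point (between the pads) lies 19 mm behind it (env.grip_depth is the distance from the TCP to the grasp point, in m); y points along the fingers, x is the direction in which the jaws open and shut, and the axes are right-handed (so a half turn about y gives the same grasp; the last joint's range is limited). The gripper opens to 85 mm and grips with 20 to 120 N. Pads are 22 mm wide; open, the fingers measure 114 mm over their backs; the gripper's body (76 mm by 85 mm) begins 54 mm behind the grasp point. The pads swing forward as they close: fully open they stand 13 mm farther back than shut.
Start: joints at [-76.392, 21.807, 74.336, -0, 83.858, -12.336], TCP at [0.241, -0.495, 0.231] pointing down, gripper open.
Joint ranges: [-178.18, 178.18], [-50.72, 133.34], [12.68, 142.11], [-81.47, 261.47], [9.98, 163.14], [-165.26, 165.26]. Speed limits (degrees/s): [136.94, 136.94, 180, 180, 180, 180].

### API

Orientations are given as a 3x3 rotation matrix whose columns are the frame's x, y, z axes.
In Python, from rig import env gives the robot as it stands.
- The arm moves only by the shell command python3 -m inch 'ROWS' [FORCE]. ROWS is JSON, a list that holds one entry, the list of rows, each a list of 7 numbers: the gripper command: -1 is shut, 1 is fully open, values between are in proportion, then the shift along the world's x, y, z in cm, then the turn, a rotation vector about the world's x, y, z in degrees. In form: [[[grip, dx, dy, dz, rx, ry, rz], ...]]. A call has 1 to 20 rows; each row is the pose to reach, as a shift and turn from the pose commanded when the call began; what a row does not reach only later rows make up. A row lasts 1/8 s, in which the tool goes at most 62.5 mm and 10.7 degrees, less where a joint would pass 70% of its speed; a pose out of reach is approached as far as the arm can. A call with a gripper value outside its range is refused whole. The fingers move at their own pace and stop on an object; FORCE is the grip in N (left out, the last holds). Time passes only in rows, so rows that repeat a pose let the fingers close. It gives the time, the measured TCP pose, the force and the opening at its end, in the units of the state.
- env.observe(): the state, without advancing time (a new reading comes with each control period).
- env.get_image(name): name is "scene" or "top" or "wrist"; returns a dict with "frame" (384x512x3 uint8, red, green, blue), "mtx" (3x3 intrinsics, pixels), "rvec" (rotation vector, rad) and "tvec" (3), from world to camera coordinates, as OpenCV has them. Camera axes: x right, y down, z forward; pixel columns grow to the right and rows downward; lengths in m; the calibration is good to about 2 mm. A picture is of the moment at which its call begins. There is no depth.
- env.close_job(): hands the job in, once; it reports no verdict.
The state is a dict: "time_s": time; "q": joint angles; "qvel": joint speeds; "joint_efforts": joint torques, N m; "position": TCP position; "tool_rot": TCP orientation; "ft_force": force on the tool from outside, world axes, zero at the start; "wrist_torque": the same for the moment, N m; "grip_width": finger opening in m.
Only numpy, scipy, OpenCV 4.12 (cv2) and the standard library are available. Lean on these libraries where they do the work, as an engineer would, in place of code of your own. Each camera call takes 0.05 s, during which the arm holds its last target.

### The job

One stone-chip tub still has no label holder: swing the guard arm off its slot and fully back, then take the sample holder from the wooden stand and push it down behind the tub's front lip, against the sprung seat, until you feel it bottom. Finish while still gripping it and holding it pressed fully home, so that I can tighten the thumbscrews; do not let go. Leave the other things on the table where they are.

Things in the scene. Friction and masses are not known exactly. Their poses are not given: they have to be found in the camera images.
- tub: Tub whose label slot is empty: fixed grey open box, 126 (x) x 130 (y) x 56 mm high, full of stone cubes up to 56 high. Origin: centre of its underside, on the table; z up. Its front (-x) has an upright aluminium lip with an 11 mm slot behind it. A second such tub (not listed) has its holder fitted already and its guard back: leave it.
- slot_mouth (a point): Centre of the slot's mouth, 50 mm above the table, at x = -52, y = 0 of the tub; axes as the tub. The slot is 11 wide (x), 88 long (y), between lip and tub wall, both 50 high, with 45-degree flares up to z = 55 (mouth about 20 wide).
- slot_home (a point): Where the centre of the holder's lower edge is when fully home: in the slot's centre, 12 mm above the table.
- guard_peg (a point): Gripping point on the guard arm's upright steel peg: 14 mm diameter, top 98 above the table, this point 86 above the table and 85 from the hinge axis. The peg stands at the tip of a flat bar 12 wide and 97 long, bottom 60 and top 66 above the table. Around the peg nothing but the bar rises above 60.
- guard_hinge (a point): On the guard arm's vertical hinge axis, at the +y end of the slot (x = -52, y = +56 mm of the tub), 63 above the table.
- guard (a joint): Guard arm angle, rad. 0: the bar lies along the slot from the hinge towards the tub's -y, covering the mouth. Grows counter-clockwise seen from above: at 1.57 the bar points to the tub's +x, over its side wall. Stop at 1.6. Light friction (about 1 N at the peg); it stays where left.
- seat (a joint): How far the sprung strip in the slot is pressed down, m. 0: up, its top 20 mm above the table. 0.008: bottomed, top 12 mm above the table. 3 N to start, 7 N to bottom; it lifts the holder again if let go.
- holder_grip (a point): Centre of the grip block of the loose label holder: aluminium plate 8 thick (x) x 80 wide (y) x 80 mm tall, topped in the middle by the grip block, 14 thick (x) x 30 wide (y) x 22 tall. This point is 89 above the lower edge, 11 below the top. 0.08 to 0.17 kg. A marble sample 2 thick is on its front (-x), 43 to 73 above the lower edge. Either face may point forward in the slot.
- holder_foot (a point): Centre of the label holder's lower edge, axes as the holder (x through the thickness, y along the width, z up).
- stand: Fixed wooden stand, 100 (x) x 120 (y) x 40 mm high. The holder starts upright in its groove: 12 wide, along y, 32 deep, floor 8 above the table, holder and stand axes parallel. Origin under the groove's centre, on the table. Marble samples 50 high stand 40 mm behind the groove (+x).
- stone_block_mid (a point): Bystander, leave alone: small loose marble block 30 x 30 x 25 mm; point at mid-height.
- loose_tile_mid (a point): Bystander, leave alone: loose marble tile 50 x 50 x 12 mm; point at mid-height.
- brush_mid (a point): Bystander, leave alone: brush lying on the table (point 10 above the table, at the brush's origin).
- hammer_mid (a point): Bystander, leave alone: hammer lying on the table (point 10 above the table, at the hammer's origin).
- jar_mid (a point): Bystander, leave alone: closed glass jar, 68 across, 100 tall mm; point at mid-height.
- mug_mid (a point): Bystander, leave alone: white mug, 80 across, 90 tall mm; point at mid-height.
- tile_pair_mid (a point): Bystander, leave alone: thick white tile block 60 x 60 x 24 mm; point at mid-height.

How it is judged:
By the outcome, as a careful person would: the job done as asked, in the order asked, and still so for the second after the job is handed in, while the arm keeps its last pose, push and grip.
It also fails if it takes over 54 s, if anything falls off the work surface, if the arm or the gripper's body presses on something with over 40 N, if the wrist force passes 120 N, or if a joint passes its speed limit or range.

## Working session

There is one attempt and no reset: what is moved stays moved. The work goes in short steps, Python scripts to look and compute and a shell command to move; the robot and the scene stay as the last step left them, time stands still between calls to the robot, and variables do not carry over. Pictures are saved under pics/ and viewed, and the job is handed in when it is done.

```bash
ls; mkdir -p pics; python3 - <<'E'
from rig import env
import cv2
for n in ("scene","top","wrist"):
    d=env.get_image(n); cv2.imwrite(f"pics/{n}0.png",d["frame"][:,:,::-1])
s=env.observe();print(s["time_s"],s["position"],s["tool_rot"],s["grip_width"],env.grip_depth)
E
```

```text
pics
0.15 [ 0.24054213 -0.4943786   0.2308738 ] [[ 4.37460714e-01 -2.72824399e-04  8.99237482e-01]
 [-8.99236923e-01  1.02260337e-03  4.37460753e-01]
 [-1.03891325e-03 -9.99999440e-01  2.02015028e-04]] 0.08539836507608499 0.0187
```

View pics/scene0.png

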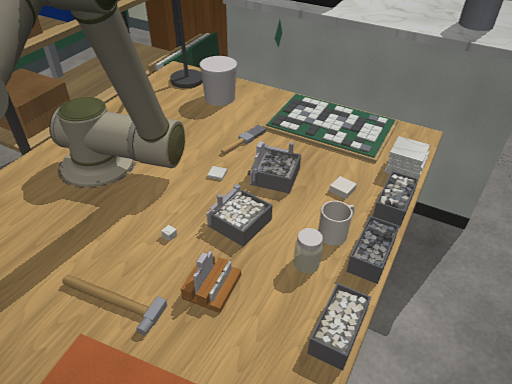

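View pics/top0.png

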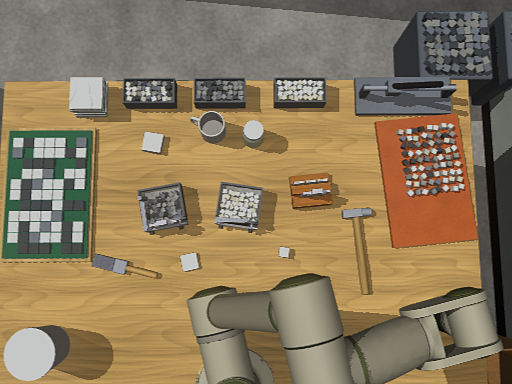

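View pics/wrist0.png

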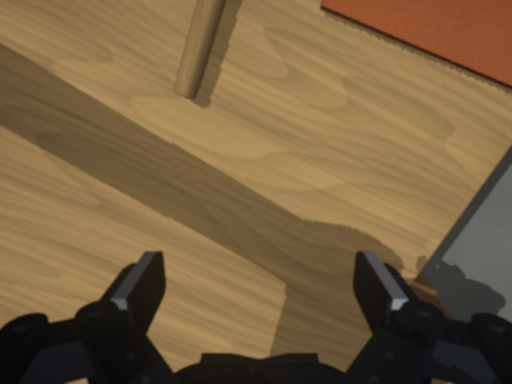

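```bash
python3 - <<'E'
import cv2
t=cv2.imread("pics/top0.png"); s=cv2.imread("pics/scene0.png")
cv2.imwrite("pics/t1.png",cv2.resize(t[165:245,125:345],(0,0),fx=3.6,fy=3.6,interpolation=cv2.INTER_CUBIC))
cv2.imwrite("pics/s1.png",cv2.resize(s[135:310,170:310],(0,0),fx=3.4,fy=3.4,interpolation=cv2.INTER_CUBIC))
E
```

```text
(no output)
```

View pics/t1.png

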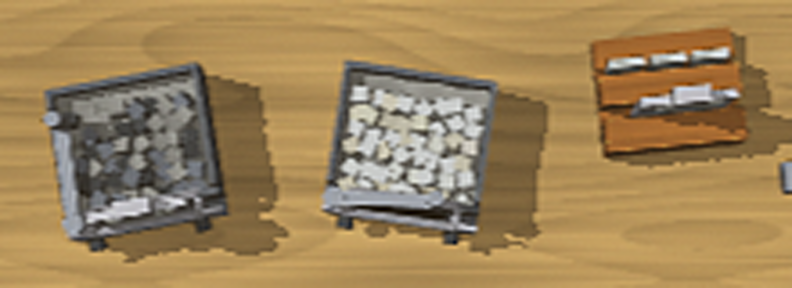

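View pics/s1.png

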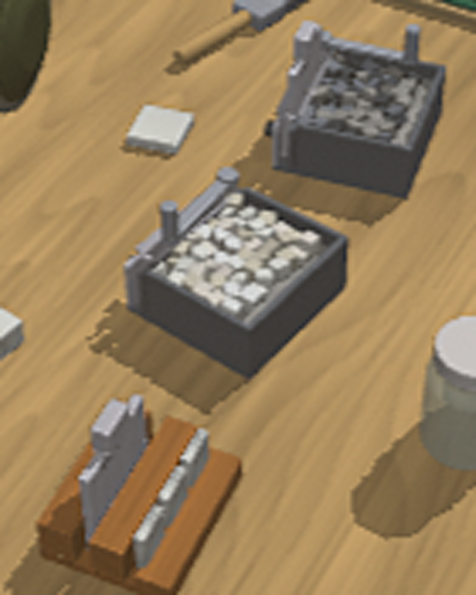

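```bash
cat > h.py <<'E'
import numpy as np, cv2
from rig import env
def cam(name):
    d=env.get_image(name); R,_=cv2.Rodrigues(np.array(d["rvec"],float)); return d["frame"],np.array(d["mtx"]),R,np.array(d["tvec"]).reshape(3)
def ray(K,R,t,u,v):
    c=-R.T@t; return c, R.T@np.linalg.inv(K)@np.array([u,v,1.])
def onz(K,R,t,u,v,z):
    c,d=ray(K,R,t,u,v); return c+d*(z-c[2])/d[2]
def proj(K,R,t,P):
    p=K@(R@np.array(P,float)+t); return p[:2]/p[2]
E
python3 - <<'E'
from h import *
f,K,R,t=cam("top"); print(-R.T@t,K[0,0])
g=lambda x,y,z:onz(K,R,t,125+x/3.6-.36,165+y/3.6-.36,z).round(4)
for n,p in dict(bl=(345,65,.056),br=(497,82,.056),fl=(325,210,.056),fr=(475,235,.056),barL=(325,197,.066),barR=(442,200,.066),
 h1=(632,105,.088),h2=(740,95,.088),blk=(692,95,.108),s1=(592,42,.04),s2=(728,30,.04),s3=(747,140,.04),s4=(605,157,.04)).items(): print(n,g(*p))
f,K,R,t=cam("wrist"); s=env.observe(); print(-R.T@t-s["position"],R, K)
E
```

```text
[ 0.3637352  -0.03290742  1.54506485] 498.47114539151585
bl [0.603  0.0471 0.056 ]
br [ 0.588  -0.0805  0.056 ]
fl [0.481  0.0633 0.056 ]
fr [ 0.4598 -0.0612  0.056 ]
barL [0.491  0.0627 0.066 ]
barR [ 0.4881 -0.0339  0.066 ]
h1 [ 0.5637 -0.1899  0.088 ]
h2 [ 0.5716 -0.2786  0.088 ]
blk [ 0.5689 -0.2364  0.108 ]
s1 [ 0.6245 -0.1621  0.04  ]
s2 [ 0.6344 -0.278   0.04  ]
s3 [ 0.54   -0.2916  0.04  ]
s4 [ 0.5261 -0.1715  0.04  ]
[0.06885046 0.03421966 0.14361388] [[ 4.36843394e-01 -8.99537445e-01 -4.84190467e-04]
 [-8.57521685e-01 -4.16601696e-01  3.01827081e-01]
 [-2.71706476e-01 -1.31435962e-01 -9.53362564e-01]] [[324.63910549   0.         258.98260237]
 [  0.         324.63910549 192.22964511]
 [  0.           0.           1.        ]]
```

```bash
python3 -m inch '[[[1,4,3,0.5,0,0,9],[1,8,6,1,0,0,18],[1,12,9,1.5,0,0,27],[1,16,12,2,0,0,36],[1,20,15,2,0,0,45],[1,24,17.5,2,0,0,54],[1,27,19,2,0,0,62],[1,29,20,2,0,0,69],[1,29,20,2,0,0,69],[1,29,20,2,0,0,69],[1,29,20,2,0,0,69]]]' 20; python3 - <<'E'
from h import *
f,K,R,t=cam("wrist"); cv2.imwrite("pics/w1.png",f[:,:,::-1]); np.savez("w1.npz",K=K,R=R,t=t); s=env.observe(); print(s["position"],s["tool_rot"],s["q"])
E
```

```text
time_s: 1.62
position: [0.5299, -0.2951, 0.2514]
tool_rot: [[0.996, -0.0, -0.084], [0.084, -0.0, 0.996], [-0.0, -1.0, -0.0]]
ft_force: [-0.3, -0.8, -0.0]
grip_width: 0.0853
[ 0.52998955 -0.29506717  0.2514744 ] [[ 9.96439456e-01 -1.12598896e-05 -8.43113853e-02]
 [ 8.43113836e-02 -1.05349670e-04  9.96439451e-01]
 [-2.01019748e-05 -9.99999994e-01 -1.04025231e-04]] [-4.02734247e+01  2.69474208e+01  6.25483367e+01 -5.02258239e-03
  9.05008328e+01 -4.51098967e+01]
```

View pics/w1.png

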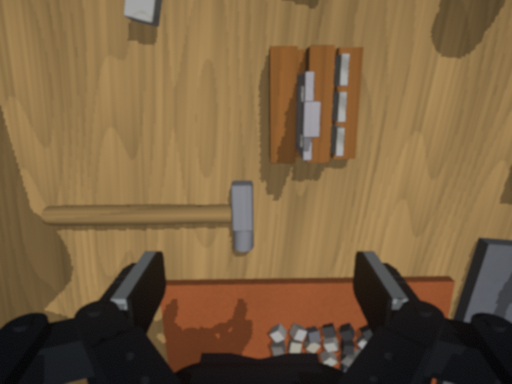

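```bash
python3 - <<'E'
import cv2
t=cv2.imread("pics/w1.png")
cv2.imwrite("pics/w1z.png",cv2.resize(t[40:170,255:375],(0,0),fx=4.6,fy=4.6,interpolation=cv2.INTER_CUBIC))
E
```

```text
(no output)
```

View pics/w1z.png

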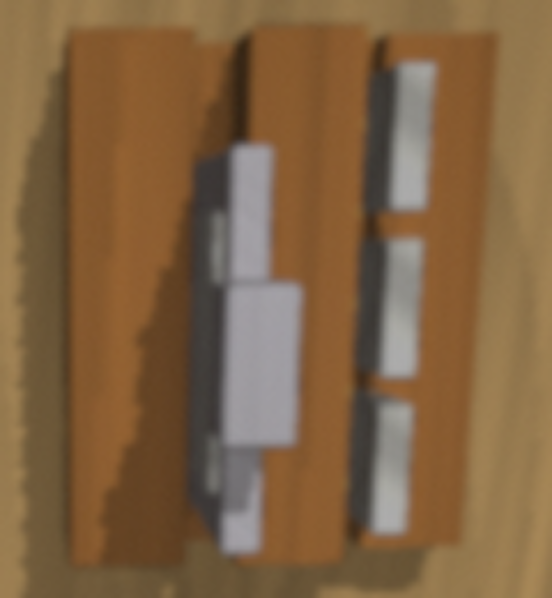

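```bash
python3 -m inch '[[[1,-1,5,0,0,0,-4],[1,-2,11,0,0,0,-8],[1,-3,17,0,0,0,-11],[1,-3,22,0,0,0,-11],[1,-3,23,0,0,0,-11],[1,-3,23,0,0,0,-11],[1,-3,23,0,0,0,-11]]]'; python3 - <<'E'
from h import *
f,K,R,t=cam("wrist"); cv2.imwrite("pics/w2.png",f[:,:,::-1]); np.savez("w2.npz",K=K,R=R,t=t); s=env.observe(); print(s["position"],s["tool_rot"])
E
```

```text
time_s: 2.55
position: [0.5007, -0.0659, 0.2512]
tool_rot: [[0.994, -0.0, 0.107], [-0.107, -0.0, 0.994], [-0.0, -1.0, -0.0]]
ft_force: [-0.3, 0.6, -0.0]
grip_width: 0.0856
[ 0.50072382 -0.06592108  0.25113196] [[ 9.94219480e-01 -2.36074060e-04  1.07366524e-01]
 [-1.07366559e-01 -1.41663889e-04  9.94219494e-01]
 [-2.19499473e-04 -9.99999962e-01 -1.66191457e-04]]
```

View pics/w2.png

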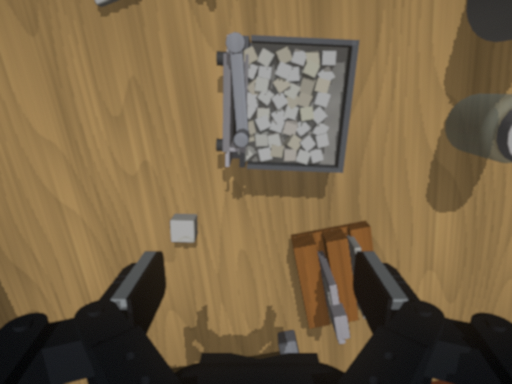

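```bash
python3 - <<'E'
import cv2,numpy as np
from h import onz
t=cv2.imread("pics/w2.png")
cv2.imwrite("pics/w2z.png",cv2.resize(t[25:185,205:365],(0,0),fx=3.7,fy=3.7,interpolation=cv2.INTER_CUBIC))
d=np.load("w1.npz")
g=lambda x,y,z:onz(d["K"],d["R"],d["t"],255+(x+.5)/4.6-.5,40+(y+.5)/4.6-.5,z).round(4)
for n,p in dict(b1=(225,283,.108),b2=(302,287,.108),b3=(297,445,.108),b4=(222,440,.108),p1=(232,145,.088),p2=(273,147,.088),p3=(260,550,.088),p4=(222,553,.088),s1=(70,30,.04),s2=(497,35,.04),s3=(460,545,.04),s4=(72,565,.04)).items(): print(n,g(*p))
E
```

```text
b1 [ 0.5614 -0.2241  0.108 ]
b2 [ 0.5757 -0.2236  0.108 ]
b3 [ 0.5788 -0.2526  0.108 ]
b4 [ 0.5644 -0.2528  0.108 ]
p1 [ 0.5622 -0.1989  0.088 ]
p2 [ 0.5702 -0.1986  0.088 ]
p3 [ 0.5781 -0.2773  0.088 ]
p4 [ 0.5702 -0.2786  0.088 ]
s1 [ 0.5302 -0.1755  0.04  ]
s2 [ 0.6232 -0.1688  0.04  ]
s3 [ 0.6346 -0.2813  0.04  ]
s4 [ 0.5418 -0.2941  0.04  ]
```

View pics/w2z.png

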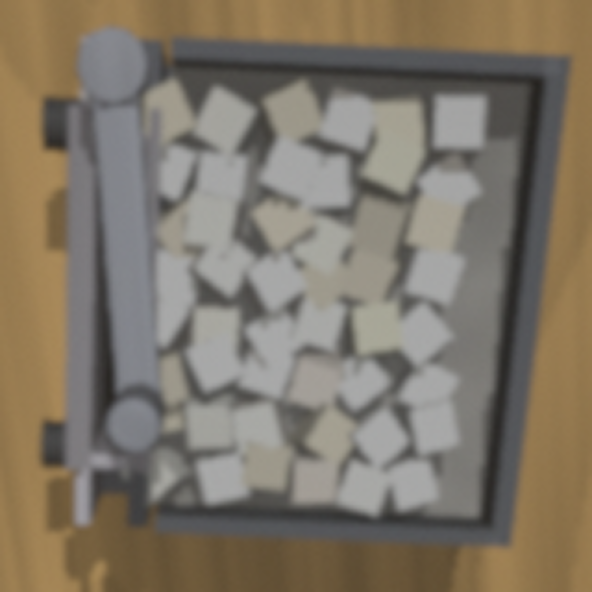

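```bash
python3 - <<'E'
import numpy as np
from h import onz
d=np.load("w2.npz")
g=lambda x,y,z:onz(d["K"],d["R"],d["t"],205+(x+.5)/3.7-.5,25+(y+.5)/3.7-.5,z)
P={n:g(*p) for n,p in dict(bl=(570,57,.056),br=(510,545,.056),fl=(173,40,.056),fr=(155,529,.056),peg=(133,422,.098),hinge=(113,65,.07),lipt=(68,100,.055),lipb=(68,466,.055)).items()}
for n in P: print(n,P[n].round(4))
v=P["bl"]-P["br"]; w=P["fl"]-P["fr"]; a=np.arctan2(-v[0],v[1]); print(np.degrees(a),np.degrees(np.arctan2(-w[0],w[1])),np.linalg.norm(v))
l=P["lipt"]-P["lipb"];print(np.degrees(np.arctan2(-l[0],l[1])))
c,s=np.cos(a),np.sin(a); X=np.array([c,s]);Y=np.array([-s,c])
O=(P["bl"]+P["br"])[:2]/2-.063*X; print("tub",O,"slot",O-.052*X,"hinge",O-.052*X+.056*Y, "pegtub", (P["peg"][:2]-O)@X,(P["peg"][:2]-O)@Y)
E
```

```text
bl [0.6077 0.0456 0.056 ]
br [ 0.5883 -0.0824  0.056 ]
fl [0.5065 0.0606 0.056 ]
fr [ 0.4865 -0.0666  0.056 ]
peg [ 0.4871 -0.0295  0.098 ]
hinge [0.4911 0.0546 0.07  ]
lipt [0.4776 0.0495 0.055 ]
lipb [ 0.464  -0.0459  0.055 ]
-8.589694917302596 -8.916984678996528 0.12943487357235683
-8.113642155681378
tub [ 0.53572208 -0.00900259] slot [ 0.48430535 -0.001236  ] hinge [0.49266937 0.05413586] pegtub -0.045031365856384224 -0.02755680893831761
```

```bash
python3 -m inch '[[[0.3,-1.36,3.6,-3,0,0,2],[0.0,-1.36,3.6,-7,0,0,2],[0.0,-1.36,3.6,-11,0,0,2],[0,-1.36,3.6,-14,0,0,2],[0,-1.36,3.6,-16.5,0,0,2],[0,-1.36,3.6,-18,0,0,2],[0,-1.36,3.6,-18,0,0,2],[-1,-1.36,3.6,-18,0,0,2],[-1,-1.36,3.6,-18,0,0,2],[-1,-1.36,3.6,-18,0,0,2],[-1,-1.36,3.6,-18,0,0,2]]]' 20;  python3 - <<'E'
from h import *
f,K,R,t=cam("wrist"); cv2.imwrite("pics/w3.png",f[:,:,::-1])
E
```

```text
time_s: 3.98
position: [0.4874, -0.029, 0.0719]
tool_rot: [[0.997, 0.001, 0.071], [-0.071, -0.001, 0.998], [0.001, -1.0, -0.001]]
ft_force: [-1.3, -3.5, 5.5]
grip_width: 0.013
```

View pics/w3.png

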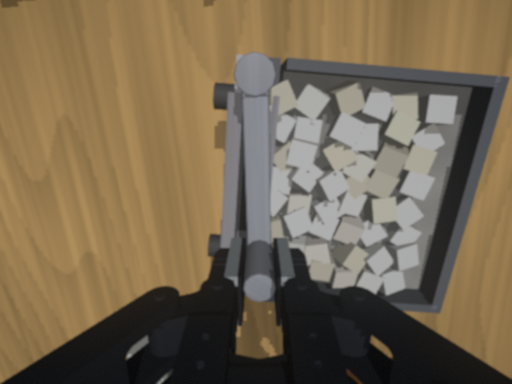

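```bash
python3 - <<'E'
import numpy as np
r=8.5;a0=np.radians(-93.2)
for d in list(range(8,81,8))+[84,87,89]:
    a=a0+np.radians(d); print(d,(r*np.array([np.cos(a)-np.cos(a0),np.sin(a)-np.sin(a0)])).round(2))
E
```

```text
8 [1.19 0.02]
16 [2.36 0.2 ]
24 [3.49 0.54]
32 [4.57 1.04]
40 [5.57 1.68]
48 [6.46 2.46]
56 [7.24 3.35]
64 [7.89 4.34]
72 [8.4  5.41]
80 [8.75 6.55]
84 [8.87 7.13]
87 [8.92 7.57]
89 [8.95 7.86]
```

```bash
python3 -m inch '[[[-1,0.6,0,0,0,0,4],[-1,1.19,0.02,0,0,0,8],[-1,2.36,0.2,0,0,0,16],[-1,3.49,0.54,0,0,0,24],[-1,4.57,1.04,0,0,0,32],[-1,5.57,1.68,0,0,0,40],[-1,6.46,2.46,0,0,0,48],[-1,7.24,3.35,0,0,0,56],[-1,7.89,4.34,0,0,0,64],[-1,8.4,5.41,0,0,0,72],[-1,8.62,6,0,0,0,76]]]';  python3 - <<'E'
from h import *
f,K,R,t=cam("wrist"); cv2.imwrite("pics/w4.png",f[:,:,::-1])
E
```

```text
time_s: 5.4
position: [0.5719, 0.0324, 0.0717]
tool_rot: [[0.306, -0.003, -0.952], [0.952, 0.0, 0.306], [-0.001, -1.0, 0.003]]
ft_force: [-8.4, 0.2, 11.1]
grip_width: 0.0133
```

View pics/w4.png

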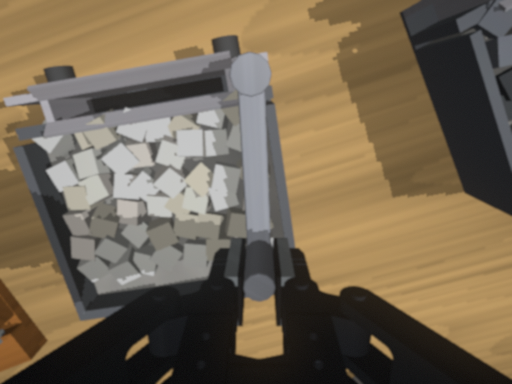

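```bash
python3 -m inch '[[[-1,0.1,0.5,0,0,0,4],[-1,0.15,1.0,0,0,0,7],[-1,0.2,1.3,0,0,0,9],[-1,0.2,1.5,0,0,0,10],[-1,0.2,1.7,0,0,0,11]]]'
```

```text
time_s: 6.08
position: [0.5743, 0.045, 0.0718]
tool_rot: [[0.122, -0.003, -0.993], [0.992, -0.007, 0.122], [-0.007, -1.0, 0.002]]
ft_force: [-8.3, -26.1, 7.9]
grip_width: 0.0132
```

```bash
python3 -m inch '[[[-1,-0.05,-0.3,0,0,0,0],[-0.3,-0.05,-0.35,0,0,0,0],[0,-0.05,-0.35,0,0,0,0],[0,-0.05,-0.35,0,0,0,0],[0,-0.05,-0.35,1,0,0,0],[0,-0.05,-0.35,4,0,0,0],[0,-0.05,-0.35,8,0,0,0],[0,-0.05,-0.35,12,0,0,0],[0,-3,-4,15,0,0,-10],[0,-6,-8,17,0,0,-20],[0,-8,-11,17,0,0,-30],[0,-8,-11,17,0,0,-40],[0,-8,-11,17,0,0,-50],[0,-8,-11,17,0,0,-60],[0,-8,-11,17,0,0,-70],[0,-8,-11,17,0,0,-80],[0,-8,-11,17,0,0,-90],[0,-8,-11,17,0,0,-91],[0,-8,-11,17,0,0,-91]]]';  python3 - <<'E'
from h import *
f,K,R,t=cam("wrist"); cv2.imwrite("pics/w5.png",f[:,:,::-1]); np.savez("w5.npz",K=K,R=R,t=t)
cv2.imwrite("pics/w5z.png",cv2.resize(f[20:190,180:370,::-1],(0,0),fx=3.5,fy=3.5,interpolation=cv2.INTER_CUBIC))
E
```

```text
time_s: 8.45
position: [0.4952, -0.0615, 0.2416]
tool_rot: [[0.991, 0.0, 0.137], [-0.137, -0.0, 0.991], [0.0, -1.0, -0.0]]
ft_force: [-1.3, -0.0, -0.7]
grip_width: 0.0427
```

View pics/w5.png

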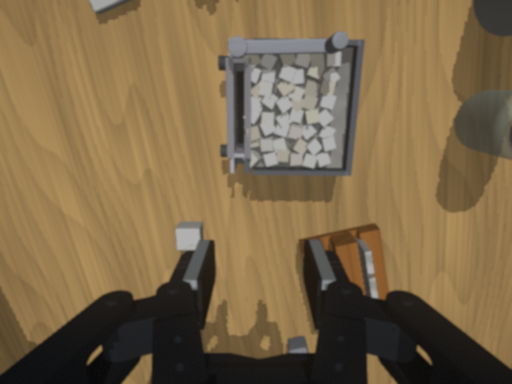

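View pics/w5z.png

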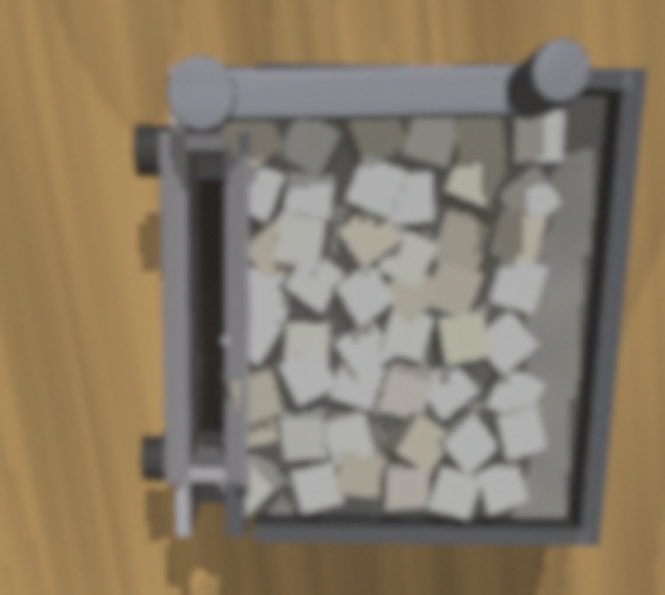

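```bash
python3 - <<'E'
import numpy as np
from h import onz
d=np.load("w5.npz")
g=lambda x,y,z:onz(d["K"],d["R"],d["t"],180+(x+.5)/3.5-.5,20+(y+.5)/3.5-.5,z)
P={n:g(*p)[:2] for n,p in dict(bl=(644,70,.056),br=(598,544,.056),lipt=(162,135,.055),lipb=(168,483,.055),rt=(249,135,.055),rb=(245,483,.055),peg=(561,70,.098),inlt=(190,150,.05),inrt=(222,150,.05),inlb=(192,460,.05),inrb=(226,460,.05)).items()}
for n in P: print(n,P[n].round(4))
an=lambda v:np.degrees(np.arctan2(-v[0],v[1]))
print("ang",an(P["bl"]-P["br"]),an(P["lipt"]-P["lipb"]),an(P["rt"]-P["rb"]),an(P["inlt"]-P["inlb"]),an(P["inrt"]-P["inrb"]))
print("mouth", (P["lipt"]+P["lipb"]+P["rt"]+P["rb"])/4, (P["inlt"]+P["inlb"]+P["inrt"]+P["inrb"])/4)
a=np.radians(-8.5);X=np.array([np.cos(a),np.sin(a)]);Y=np.array([-X[1],X[0]])
O=(P["bl"]+P["br"])/2-.063*X; print("tub",O,"slot",O-.052*X); b=np.radians(91.7-90);
for th in (1.57,1.6): print("peg->slot",P["peg"]-.085*(np.sin(th)*X-np.cos(th)*Y)-.056*Y)
E
```

```text
bl [0.6073 0.0456]
br [ 0.5883 -0.0824]
lipt [0.4782 0.0475]
lipb [ 0.4639 -0.0466]
rt [0.5014 0.0443]
rb [ 0.4864 -0.0498]
peg [0.5753 0.0444]
inlt [0.4847 0.0432]
inrt [0.4935 0.042 ]
inlb [ 0.4715 -0.0417]
inrb [ 0.4815 -0.0431]
ang -8.434223128957477 -8.619573254639965 -9.069368919345774 -8.861008400028018 -7.976766727348121
mouth [ 0.48247058 -0.00115241] [4.82806471e-01 7.81535417e-05]
tub [ 0.53547835 -0.00911656] slot [ 0.48404952 -0.00143047]
peg->slot [0.48295101 0.00162407]
peg->slot [ 0.48260996 -0.00090293]
```

```bash
python3 -m inch '[[[0.2,2,-5,0,0,0,5],[0.2,4,-10,0,0,0,9],[0.2,6,-15,0,0,0,13.6],[0.2,7.5,-17.7,-3,0,0,13.6],[0.2,7.5,-17.7,-7,0,0,13.6],[0.2,7.5,-17.7,-10,0,0,13.6],[0.2,7.5,-17.7,-10,0,0,13.6],[0.2,7.5,-17.7,-10,0,0,13.6]]]';  python3 - <<'E'
from h import *
f,K,R,t=cam("wrist"); cv2.imwrite("pics/w6.png",f[:,:,::-1]); np.savez("w6.npz",K=K,R=R,t=t)
E
```

```text
time_s: 9.5
position: [0.5708, -0.2388, 0.1429]
tool_rot: [[0.995, 0.002, -0.098], [0.098, -0.001, 0.995], [0.002, -1.0, -0.001]]
ft_force: [0.5, -0.7, 0.0]
grip_width: 0.0511
```

View pics/w6.png

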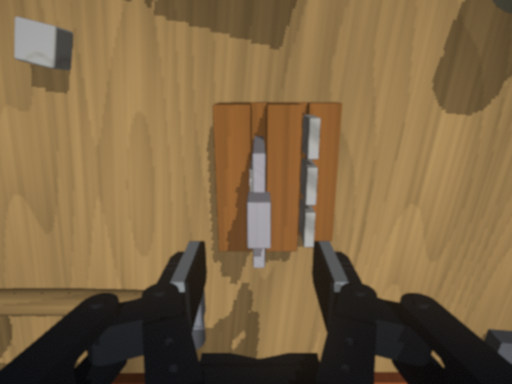

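```bash
python3 - <<'E'
import numpy as np
from h import onz
d=np.load("w6.npz")
for u,v,z in ((259.3,221,.108),(259.5,193.5,.108),(259.2,249,.108),(259.5,153,.088)): print(onz(d["K"],d["R"],d["t"],u,v,z))
E
python3 -m inch '[[[0.2,0,0,-2,0,0,0],[0.2,0,0,-4,0,0,0],[0.2,0,0,-5.5,0,0,0],[0.2,0,0,-6.15,0,0,0],[0.2,0,0,-6.15,0,0,0],[-1,0,0,-6.15,0,0,0],[-1,0,0,-6.15,0,0,0],[-1,0,0,-6.15,0,0,0],[-1,0,0,-6.15,0,0,0]]]' 80;  python3 - <<'E'
from h import *
f,K,R,t=cam("wrist"); cv2.imwrite("pics/w7.png",f[:,:,::-1])
E
```

```text
[ 0.57017181 -0.23571164  0.108     ]
[ 0.56862103 -0.21863041  0.108     ]
[ 0.57190474 -0.25409904  0.108     ]
[ 0.56674326 -0.19888185  0.088     ]
time_s: 10.68
position: [0.5706, -0.2388, 0.0806]
tool_rot: [[0.995, 0.001, -0.097], [0.097, -0.001, 0.995], [0.001, -1.0, -0.001]]
ft_force: [0.9, -0.4, 5.4]
grip_width: 0.0129
```

View pics/w7.png

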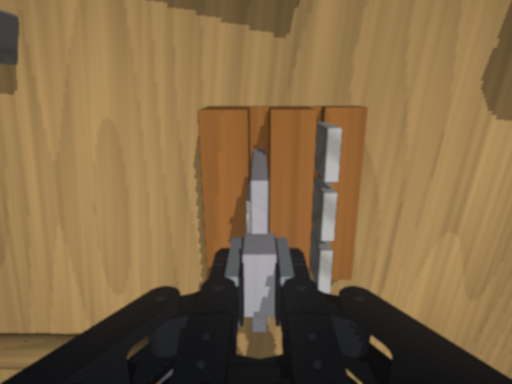

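```bash
python3 -m inch '[[[-1,0,0,1,0,0,0],[-1,0,0,3,0,0,0],[-1,0,0,5.5,0,0,0],[-1,0,0,8,0,0,0],[-1,-0.5,1.5,8,0,0,0],[-1,-2.2,6,8,0,0,-4],[-1,-4,11,8,0,0,-8],[-1,-6,16,8,0,0,-12],[-1,-7.8,21,8,0,0,-14.2],[-1,-8.79,23.7,8,0,0,-14.2],[-1,-8.79,23.7,8,0,0,-14.2],[-1,-8.79,23.7,8,0,0,-14.2],[-1,-8.79,23.7,8,0,0,-14.2]]]';  python3 - <<'E'
from h import *
for n in ("wrist","scene","top"):
    f,K,R,t=cam(n); cv2.imwrite(f"pics/{n}8.png",f[:,:,::-1]); np.savez(f"{n}8.npz",K=K,R=R,t=t)
E
```

```text
time_s: 12.35
position: [0.4824, -0.0022, 0.1595]
tool_rot: [[0.988, -0.0, 0.152], [-0.152, 0.0, 0.988], [-0.0, -1.0, -0.0]]
ft_force: [0.4, -0.3, -0.5]
grip_width: 0.0122
```

View pics/wrist8.png

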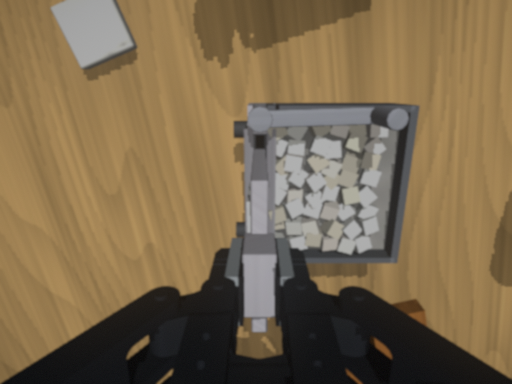

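View pics/scene8.png

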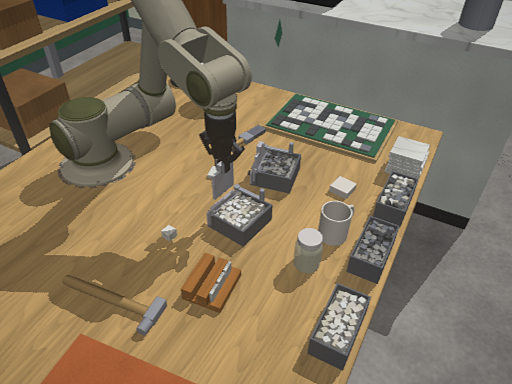

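```bash
python3 -m inch '[[[-1,0,0,-1,0,0,0],[-1,0,0,-2,0,0,0],[-1,0,0,-2.8,0,0,0],[-1,0,0,-3.4,0,0,0],[-1,0,0,-3.8,0,0,0],[-1,0,0,-4.2,0,0,0],[-1,0,0,-4.2,0,0,0],[-1,0,0,-4.2,0,0,0]]]';  python3 - <<'E'
from h import *
for n in ("wrist",):
    f,K,R,t=cam(n); cv2.imwrite(f"pics/{n}9.png",f[:,:,::-1]); np.savez(f"{n}9.npz",K=K,R=R,t=t)
s=env.observe();print(s["ft_force"],s["wrist_torque"])
E
```

```text
time_s: 13.5
position: [0.4824, -0.0016, 0.118]
tool_rot: [[0.989, 0.0, 0.151], [-0.151, -0.0, 0.989], [0.0, -1.0, -0.0]]
ft_force: [-0.1, -0.6, -1.0]
grip_width: 0.0125
[ 0.326846   -0.27885555 -1.20252257] [ 0.02958297  0.02072955 -0.02169502]
```

View pics/wrist9.png

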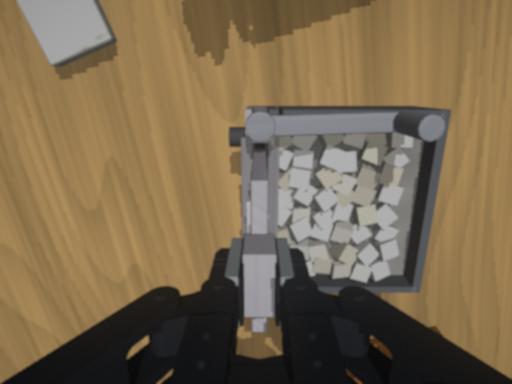

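```bash
python3 -m inch '[[[-1,0,0,-0.5,0,0,0],[-1,0,0,-1.0,0,0,0],[-1,0,0,-1.5,0,0,0],[-1,0,0,-2.0,0,0,0],[-1,0,0,-2.4,0,0,0],[-1,0,0,-2.4,0,0,0]]]'
```

```text
time_s: 14.3
position: [0.4822, -0.0015, 0.0935]
tool_rot: [[0.989, -0.001, 0.151], [-0.151, 0.0, 0.989], [-0.001, -1.0, 0.0]]
ft_force: [-0.1, 0.8, -1.1]
grip_width: 0.0127
```

```bash
python3 -m inch '[[[-1,0,0,-0.2,0,0,0],[-1,0,0,-0.4,0,0,0],[-1,0,0,-0.4,0,0,0]]]'; python3 -m inch '[[[-1,0,0,-0.2,0,0,0],[-1,0,0,-0.3,0,0,0],[-1,0,0,-0.3,0,0,0]]]'; python3 -m inch '[[[-1,0,0,-0.1,0,0,0],[-1,0,0,-0.2,0,0,0],[-1,0,0,-0.2,0,0,0]]]'
```

```text
time_s: 14.68
position: [0.4825, -0.0016, 0.09]
tool_rot: [[0.989, 0.001, 0.151], [-0.151, -0.0, 0.989], [0.001, -1.0, -0.0]]
ft_force: [-0.7, 0.5, 3.4]
grip_width: 0.0123
time_s: 15.05
position: [0.4825, -0.0016, 0.0869]
tool_rot: [[0.989, 0.0, 0.151], [-0.151, -0.0, 0.989], [0.0, -1.0, -0.0]]
ft_force: [0.0, 0.7, 4.5]
grip_width: 0.0126
time_s: 15.42
position: [0.4825, -0.0016, 0.0849]
tool_rot: [[0.989, 0.0, 0.15], [-0.15, -0.0, 0.989], [0.0, -1.0, -0.0]]
ft_force: [0.5, 0.9, 5.1]
grip_width: 0.0132
```

```bash
for i in 1; do python3 -m inch '[[[-1,0,0,-0.1,0,0,0],[-1,0,0,-0.1,0,0,0],[-1,0,0,-0.1,0,0,0]]]'; python3 -m inch '[[[-1,0,0,-0.1,0,0,0],[-1,0,0,-0.1,0,0,0],[-1,0,0,-0.1,0,0,0]]]'; done
```

```text
time_s: 15.8
position: [0.4826, -0.0016, 0.0845]
tool_rot: [[0.989, 0.001, 0.15], [-0.15, -0.0, 0.989], [0.001, -1.0, -0.0]]
ft_force: [-1.4, -0.6, 11.9]
grip_width: 0.013
time_s: 16.18
position: [0.4828, -0.0017, 0.0844]
tool_rot: [[0.989, 0.002, 0.15], [-0.15, -0.001, 0.989], [0.002, -1.0, -0.0]]
ft_force: [-4.0, 1.3, 22.7]
grip_width: 0.0123
```

```bash
python3 -m inch '[[[-1,0,0,0,0,0,0],[-1,0,0,0,0,0,0],[-1,0,0,0,0,0,0],[-1,0,0,0,0,0,0]]]'; python3 - <<'E'
from h import *
a=[]
for n in ("wrist","scene","top"):
    f,K,R,t=cam(n); f=f[:,:,::-1]; cv2.imwrite(f"pics/{n}10.png",f)
    if n=="scene": a.append(cv2.resize(f[100:320,130:350],(390,390)))
    if n=="top": a.append(cv2.resize(f[120:320,120:320],(390,390)))
cv2.imwrite("pics/fin.png",np.hstack(a))
E
```

```text
time_s: 16.68
position: [0.4828, -0.0016, 0.0844]
tool_rot: [[0.989, 0.002, 0.15], [-0.15, -0.001, 0.989], [0.002, -1.0, -0.0]]
ft_force: [-3.4, 1.9, 22.0]
grip_width: 0.013
```

View pics/wrist10.png

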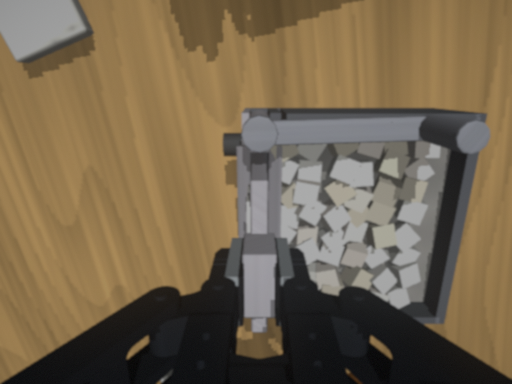

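View pics/fin.png

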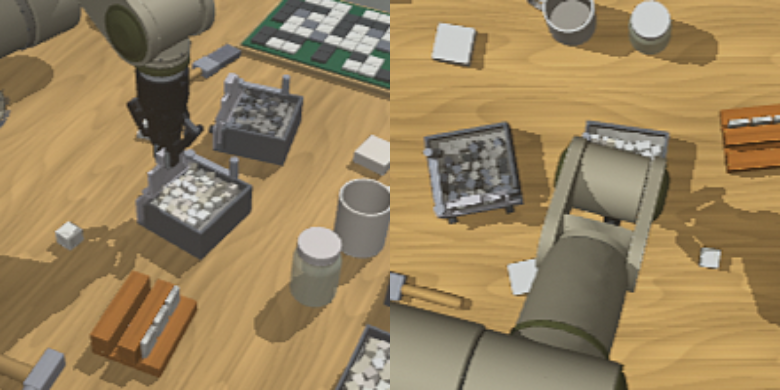

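The holder sits in the slot, the guard is back over the +y side wall, and the TCP height and force are steady and match the bottomed depth. Nothing else has moved, so I'm handing in now.

```bash
python3 -c "
from rig import env
print(env.close_job())"
```

```text
the job is handed in; nothing more can be done
None
```

The label holder is pressed fully home in the empty slot of the white-chip tub. The gripper is still holding it (grip set to 80 N), so you can tighten the thumbscrews.

- **Guard:** I gripped its peg and swung it back until it met its stop, where I felt about 26 N. It stayed there after I released it.
- **Holder:** it went from the stand into the slot with no sideways contact. The spring showed at about 3–5 N, then the force jumped while the height stayed at 84.4 mm. That is within about 0.3 mm of the expected bottomed height, so I take it as bottomed.
- **Last checks:** the push was steady at about 22 N, well over the 7 N the seat needs, with 16.7 s on the clock. The last pictures showed the holder in the slot and the guard back. The other items looked undisturbed where they were in view; I did not measure their positions again.

No check failed. My camera estimates of the slot position differed by 1–2 mm, which was within what the slot's flares could absorb.

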